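# Pack the vaccination kit and press its cover home

## Robot

A 7-joint arm with a two-finger parallel gripper is mounted at the origin on the work surface. World frame = base frame: x ahead of the robot, y to its left, z up, the work surface at z = 0. Lengths are in m, angles in degrees, forces in N, time in s.
With the tool pointing down it reaches from about 0.35 to 0.9 m from the base axis. Payload 7.2 kg.
Tool frame: the origin (TCP) lies at the very end of the fingers, on their centre line; the grasp point (between the pads) lies 19 mm behind it (manip.grip_depth is the distance from the TCP to the grasp point, in m); x points along the fingers, z is the direction in which the jaws open and shut, and the axes are right-handed (so a half turn about x gives the same grasp; the last joint's range is limited). The gripper opens to 85 mm and grips with 20 to 120 N. Pads are 22 mm wide; open, the fingers measure 114 mm over their backs; the gripper's body (76 mm by 85 mm) begins 54 mm behind the grasp point. The pads swing forward as they close: fully open they stand 13 mm farther back than shut.
Start: joints at [70.634, 23.554, -0.728, 91.456, 0.321, 64.991, -4.71], TCP at [0.167, -0.602, 0.231] pointing down, gripper open.
Joint ranges: [-169.25, 169.25], [-16.82, 113.86], [-84.01, 82.57], [7.8, 145.47], [-59.2, 239.2], [7.22, 106.19], [-163.78, 163.78]. Speed limits (degrees/s): [136.94, 136.94, 172.46, 172.46, 180, 180, 180].

## Interface

Orientations are given as a 3x3 rotation matrix whose columns are the frame's x, y, z axes.
In Python, from cell import manip gives the robot as it stands.
- The arm moves only by the tool jog_arm, never from a script. Its argument "deltas" is one flat list of numbers, 7 for each row, row after row: the shift along the tool's x, y, z in mm, then the turn, a rotation vector about the tool's x, y, z in units of 5 degrees (1.0 is 5 degrees), then the opening, from 0 (shut) to 1 (fully open). In form: [dx, dy, dz, rx, ry, rz, claw, dx, dy, dz, rx, ry, rz, claw, ...]. A call has 1 to 12 rows; each row is the pose to reach, as a shift and turn from the pose measured when the call began, along the tool's axes at that moment; what a row does not reach only later rows make up. A row lasts 1/10 s, in which the tool goes at most 50 mm and 8.59 degrees, less where a joint would pass 70% of its speed; a pose out of reach is approached as far as the arm can. A call with a gripper value outside its range is refused whole. The fingers move at their own pace and stop on an object; the grip force is fixed at half the most. Time passes only in rows, so rows that repeat a pose let the fingers close. It gives the time, the measured TCP pose, the force and the opening at its end, in the units of the state.
- manip.sense(): the state, without advancing time (a new reading comes with each control period).
- manip.snapshot(name): name is "side" or "top" or "wrist"; returns the picture (420x560x3 uint8, red, green, blue); there is no depth.
- manip.get_calibration(name): a dict with "K" (3x3 intrinsics, pixels), "dist_coeffs" ([k1, k2, p1, p2, k3] as OpenCV has them; the pictures are not rectified), "world_to_cam" (4x4, takes a point from world to camera coordinates). Camera axes: x right, y down, z forward; pixel columns grow to the right and rows downward; lengths in m; the calibration is good to about 2 mm. A picture is of the moment at which its call begins: read the wrist's pose just before it. get_calibration takes no time and is no camera call; for the wrist camera it gives the pose at the moment of the call.
- manip.close_job(): hands the job in, once; it reports no verdict.
The state is a dict: "time": time; "q": joint angles; "joint_velocities": joint speeds; "joint_torque": joint torques, N m; "tool_pos": TCP position; "eef_rot": TCP orientation; "force": force on the tool from outside, world axes, zero at the start; "ft_torque": the same for the moment, N m; "gripper_width": finger opening in m.
Only numpy, scipy, OpenCV 4.12 (cv2) and the standard library are available. Lean on these libraries where they do the work, as an engineer would, in place of code of your own. Each camera call takes 0.05 s, during which the arm holds its last target. There are 200 camera calls.

## Task

Pack the vaccination kit on the counter: lay the loose syringe and the loose thermometer in the open steel box, each in the compartment that already holds one of its own kind. Then put the blue cover on the box and press it down against the stiff orange clips at its two ends until it sits fully home and level. Leave the bottle, the jar and the tape roll where they are, and let go of everything.

Things in the scene. Friction and masses are not known exactly. Their poses are not given: they have to be found in the camera images.
- kit: Open steel box, fixed. Origin: centre of its underside on the counter; x, y along its sides. Inside 170 (x) by 208 mm (y); walls 4 mm, upright to 50 mm above the counter, then flaring 5 mm outward up to 60 mm. Floor 5 mm. A divider along x (4 mm thick, top at 30 mm) makes a +y and a -y compartment. Four dark corner ledges 16 by 18 mm, tops at 44 mm; an orange clip in the middle of each y wall.
- kit_seat (a point): Point in the middle of the box opening, 44 mm above the counter, level with the corner ledges; axes as kit. The cover's origin comes here when it is fully home.
- clip_left (a joint): Orange clip at the box's +y wall, a bar 80 (x) by 13 by 12 mm. Value = m pressed down: 0 = up, top 54 mm above the counter; 0.010 = top level with the corner ledges; stop at 0.0105. Slides down when pressed with about 8 N, more if fast (80 N per m/s), and stays where left. May start up to 4 mm down.
- clip_right (a joint): The same clip at the box's -y wall.
- clip_left_top (a point): Centre of the top face of the clip at the +y wall (box x = 0, y = +97.5 mm).
- clip_right_top (a point): Centre of the top face of the clip at the -y wall (box x = 0, y = -97.5 mm).
- cover: Loose flat blue cover, 162 (x) by 200 (y) by 6 mm, about 0.2 kg. Origin: centre of its underside. White grip fin in the middle of its top: 84 (x) by 16 (y) mm, top at 36 mm. Fits inside the box walls with 4 mm to spare each side, x along the box's x (either way round); its y ends (white stripes) rest on the clips; pressed home, it lies on the ledges, its top level with the upright walls.
- syringe: Loose capped syringe, 130 mm, lying along x: light blue barrel 20 mm in diameter from x = -26 to 48 mm, flange 30 mm wide at x = -27, dark blue plunger to -65, orange cap to +65 mm. Origin: its middle, on the underside. About 40 g.
- thermometer: Loose digital thermometer, 123 mm long, lying along its x: flat yellow body 24 mm wide and 16 mm high from x = -60 to 24 mm with a grey display and red button on top, a narrower neck 12 mm wide and a steel tip to x = +63 mm. Origin: on its underside, 60 mm from the blunt end. About 50 g.
- packed_syringe: Syringe like the loose one, same frame, already lying along x in one compartment of the box (either one), about 80 mm from the divider, near the outer wall.
- packed_thermometer: Thermometer like the loose one, same frame, already lying along x in the other compartment, about 80 mm from the divider, near the outer wall.
- saline: White bottle with a blue cap, 42 mm across, 110 mm high, loose; a bystander. Origin: centre of its underside.
- ointment: White jar with a green cap, 64 mm across, 55 mm high, loose; a bystander. Origin: centre of its underside.
- tape: Pale roll of tape lying flat, 72 mm across, 24 mm high, loose; a bystander. Origin: centre of its underside.
There are look-alikes about, which are no part of the job. Leave any purple look-alike of the packed_thermometer alone.

How it is judged (in metres and radians):
On the way, in this order (a step that is already met when the one before it is completed fails the run):
1. the loose syringe and thermometer both lie in the box, each with its own kind (x of syringe in the frame of kit between -0.08 and 0.08 m and z of syringe in the frame of kit between -0.005 and 0.03 m and y of syringe in the frame of kit between -0.104 and 0.104 m and x of packed_syringe in the frame of kit between -0.08 and 0.08 m and z of packed_syringe in the frame of kit between -0.005 and 0.03 m and y of packed_syringe in the frame of kit between -0.104 and 0.104 m and x of thermometer in the frame of kit between -0.08 and 0.08 m and z of thermometer in the frame of kit between -0.005 and 0.03 m and y of thermometer in the frame of kit between -0.104 and 0.104 m and x of packed_thermometer in the frame of kit between -0.08 and 0.08 m and z of packed_thermometer in the frame of kit between -0.005 and 0.03 m and y of packed_thermometer in the frame of kit between -0.104 and 0.104 m and ((y of each of syringe, packed_syringe in the frame of kit above 0.008 m and y of each of thermometer, packed_thermometer in the frame of kit below -0.008 m) or (y of each of syringe, packed_syringe in the frame of kit below -0.008 m and y of each of thermometer, packed_thermometer in the frame of kit above 0.008 m)) and linear speed of each of syringe, thermometer below 0.03 m/s), for 0.2 s.
2. the cover is on the box, pressed home and level (value of joint each of clip_left, clip_right above 0.008 m and horizontal distance between cover and kit_seat below 0.009 m and z of cover in the frame of kit_seat between -0.004 and 0.003 m and angle between cover's own z axis and vertical below 0.025 rad), for 0.2 s.
At the end, for the whole second after the job is handed in: Each loose item lies with its kind on its compartment's floor. Cover in the rim, origin within 9 mm sideways of the seat and at most 3 mm above it, tilt under 0.025 rad, both clips at least 8 mm down. All at rest; bottle, jar and tape within 40 mm of their starts (all of step 1 and all of step 2 and linear speed of cover below 0.02 m/s and distance of each of saline, ointment, tape from where it was at the start of the episode below 0.04 m); the robot touches nothing.
It fails at once if the bottle, jar or tape roll is knocked over or shoved more than 40 mm (distance of any of saline, ointment, tape from where it was at the start of the episode above 0.04 m or angle between any of saline, ointment, tape's own z axis and vertical above 0.6 rad).
It also fails if it takes over 72 s, if anything falls off the work surface, if the arm or the gripper's body presses on something with over 40 N, if the wrist force passes 120 N, or if a joint passes its speed limit or range.

## Working session

There is one attempt and no reset: what is moved stays moved. The work goes in short steps, Python scripts to look and compute and a tool call to move; the robot and the scene stay as the last step left them, time stands still between calls to the robot, and variables do not carry over. Pictures are saved under pics/ and viewed, about 8 in all and at most 12, crops included, and the job is handed in when it is done.

Besides the shell and the picture viewer there is one more tool, called after "Call:" as name(argument=value, ...) on one line, values as JSON. jog_arm: Moves the arm, as the interface text tells. Its arguments: {"type":"object","properties":{"deltas":{"type":"array"}},"required":["deltas"]}

```bash
mkdir -p pics; ls; python3 - <<'E'
from cell import manip
import cv2, numpy as np
s=manip.sense(); print({k:np.round(v,3).tolist() for k,v in s.items()})
for n in ("top","side","wrist"):
    c=manip.get_calibration(n); im=manip.snapshot(n); cv2.imwrite(f"pics/{n}0.png",im[:,:,::-1])
    print(n,np.round(c["K"],1).tolist(),np.round(c["dist_coeffs"],4),np.round(c["world_to_cam"],3).tolist())
E
```

```text
pics
{'time': 0.0, 'q': [70.635, 23.6, -0.729, 91.505, 0.32, 64.989, -4.708], 'joint_velocities': [-0.001, 0.09, -0.008, -0.09, 0.028, 0.073, -0.058], 'joint_torque': [-0.001, -60.062, 0.682, -29.941, 0.014, 0.011, 0.0], 'tool_pos': [0.166, -0.602, 0.23], 'eef_rot': [[-0.001, 0.964, 0.267], [0.002, 0.267, -0.964], [-1.0, -0.0, -0.002]], 'force': [-0.728, -0.248, 0.096], 'ft_torque': [0.025, -0.053, 0.027], 'gripper_width': 0.085}
top [[409.0, 0.0, 280.8], [0.0, 409.0, 201.2], [0.0, 0.0, 1.0]] [-0.0326  0.      0.      0.      0.    ] [[-0.015, -1.0, -0.016, -0.067], [-0.982, 0.018, -0.186, 0.509], [0.187, 0.013, -0.982, 0.98], [0.0, 0.0, 0.0, 1.0]]
side [[515.2, 0.0, 280.2], [0.0, 515.2, 203.0], [0.0, 0.0, 1.0]] [-0.1661  0.      0.      0.      0.    ] [[-0.781, -0.624, 0.018, 0.368], [-0.385, 0.459, -0.801, 0.298], [0.492, -0.633, -0.598, 1.014], [0.0, 0.0, 0.0, 1.0]]
wrist [[313.5, 0.0, 278.9], [0.0, 313.5, 207.5], [0.0, 0.0, 1.0]] [-0.0354  0.      0.      0.      0.    ] [[0.267, -0.964, -0.001, -0.625], [-0.926, -0.256, 0.277, -0.036], [-0.267, -0.073, -0.961, 0.378], [0.0, 0.0, 0.0, 1.0]]
```

View pics/top0.png

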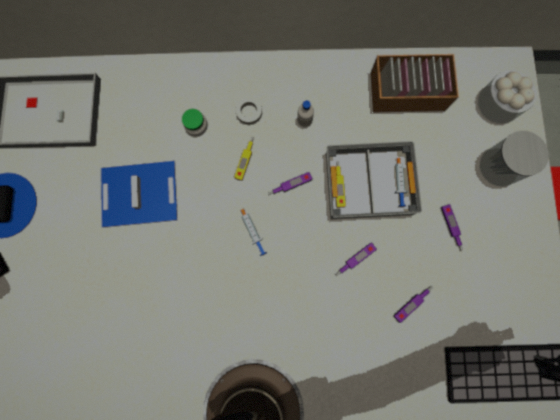

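The top view shows the kit at (373,180), with the packed thermometer left (340,187) and the packed syringe right (401,180). The loose thermometer is at (244,158), the loose syringe at (252,232) and the cover at (139,194) with its fin upright in the image. Next I'll measure these by colour.

```bash
cat > h.py <<'E'
from cell import manip
import cv2, numpy as np
def cast(uv,z,c):
    "pixels -> world points on plane z"
    uv=np.asarray(uv,float).reshape(-1,1,2)
    n=cv2.undistortPoints(uv,np.array(c["K"]),np.array(c["dist_coeffs"])).reshape(-1,2)
    W=np.array(c["world_to_cam"]); R=W[:3,:3]; o=-R.T@W[:3,3]
    d=np.c_[n,np.ones(len(n))]@R
    return o+d*((np.asarray(z)-o[2])/d[:,2])[:,None]
def proj(p,c):
    W=np.array(c["world_to_cam"]); p=np.asarray(p,float).reshape(-1,1,3)
    return cv2.projectPoints(p,cv2.Rodrigues(W[:3,:3])[0],W[:3,3],np.array(c["K"]),np.array(c["dist_coeffs"]))[0].reshape(-1,2)
def blobs(hsv,lo,hi,amin=15):
    m=cv2.inRange(hsv,np.array(lo),np.array(hi))
    n,l,st,ce=cv2.connectedComponentsWithStats(m)
    return m,l,[(i,st[i],ce[i]) for i in range(1,n) if st[i][4]>=amin]
RNG=dict(yellow=((22,120,80),(34,255,255)),blue=((100,150,60),(118,255,255)),orange=((6,150,80),(20,255,255)),lblue=((95,40,90),(112,140,255)),purple=((130,80,40),(165,255,255)),green=((45,120,40),(80,255,255)))
def snap(n):
    c=manip.get_calibration(n); im=manip.snapshot(n); return c,im,cv2.cvtColor(im,cv2.COLOR_RGB2HSV)
E
python3 - <<'E'
from h import *
im=cv2.imread("pics/top0.png"); hsv=cv2.cvtColor(im,cv2.COLOR_BGR2HSV); c=manip.get_calibration("top")
for k,(lo,hi) in RNG.items():
    _,l,b=blobs(hsv,lo,hi,8)
    for i,s,ce in b:
        p=np.argwhere(l==i)[:,::-1].astype(np.float32); r=cv2.minAreaRect(p)
        print(k,s.tolist(),np.round(ce,1),"rect",np.round(r[1],1),round(r[2],1),np.round(cast([ce],0.01,c)[0],3))
a=cv2.resize(im[130:225,315:430],None,fx=5,fy=5,interpolation=cv2.INTER_CUBIC)
cv2.imwrite("pics/kit0.png",a)
E
```

```text
yellow [235, 141, 18, 39, 212] [244.1 160.8] rect [ 8.5 39.6] 19.4 [0.626 0.021 0.01 ]
yellow [336, 166, 8, 19, 109] [338.7 176.2] rect [18.  7.] 90.0 [ 0.579 -0.228  0.01 ]
yellow [336, 195, 9, 12, 81] [340.2 200.8] rect [11.  8.] 90.0 [ 0.513 -0.229  0.01 ]
blue [303, 101, 7, 8, 38] [306.1 104.5] rect [6.7 5.8] 63.4 [ 0.782 -0.148  0.01 ]
blue [102, 162, 74, 64, 3488] [138.4 193.9] rect [57.7 75.7] 84.6 [0.542 0.301 0.01 ]
blue [0, 174, 36, 64, 1390] [ 18.  203.9] rect [63. 35.] 90.0 [0.52  0.626 0.01 ]
blue [400, 193, 4, 13, 35] [401.3 199.1] rect [12.  3.] 90.0 [ 0.515 -0.388  0.01 ]
blue [258, 243, 6, 11, 17] [260.6 248.3] rect [11.2  1.3] 66.0 [ 0.394 -0.021  0.01 ]
orange [377, 66, 3, 17, 26] [378.2  73.1] rect [16.1  1.9] 85.9 [ 0.872 -0.35   0.01 ]
orange [379, 88, 2, 9, 12] [379.2  92.5] rect [8. 1.] 90.0 [ 0.814 -0.349  0.01 ]
orange [397, 159, 3, 4, 10] [398.  160.2] rect [3. 2.] 90.0 [ 0.62  -0.387  0.01 ]
orange [407, 162, 9, 31, 170] [410.8 177.1] rect [30.5  5.5] 83.3 [ 0.573 -0.417  0.01 ]
orange [331, 167, 7, 30, 129] [333.6 180.7] rect [29.2  4.8] 85.9 [ 0.567 -0.2
[... 752 characters left out ...]
.01 ]
lblue [135, 223, 9, 1, 9] [139. 223.] rect [8. 0.] 180.0 [0.464 0.295 0.01 ]
lblue [114, 224, 20, 2, 20] [123.5 224.4] rect [ 0.9 19. ] 84.8 [0.461 0.336 0.01 ]
lblue [256, 241, 10, 15, 41] [260.3 247.8] rect [14.3  5.4] 63.4 [ 0.395 -0.021  0.01 ]
purple [273, 173, 39, 20, 196] [292.4 183.3] rect [ 8.3 40.4] 66.5 [ 0.562 -0.106  0.01 ]
purple [442, 205, 20, 41, 239] [451.5 224. ] rect [42.1  9. ] 69.1 [ 0.447 -0.513  0.01 ]
purple [340, 243, 36, 29, 208] [357.1 257.7] rect [ 8.4 41.4] 52.1 [ 0.366 -0.266  0.01 ]
purple [394, 290, 35, 32, 242] [410.9 305.2] rect [ 9.4 41.9] 47.1 [ 0.246 -0.394  0.01 ]
green [182, 109, 21, 21, 328] [192.2 119. ] rect [20.1 19.2] 63.4 [0.747 0.163 0.01 ]
```

View pics/kit0.png

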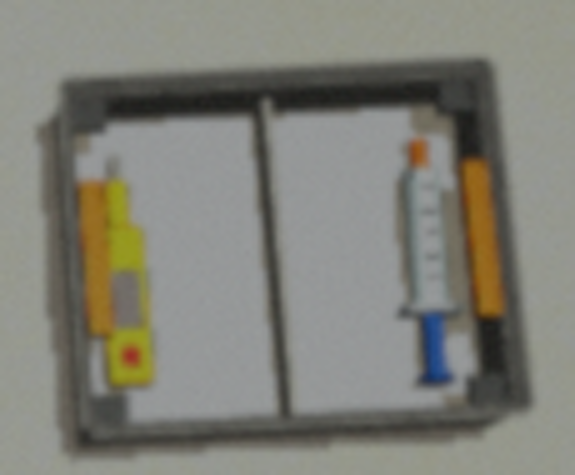

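View pics/side0.png

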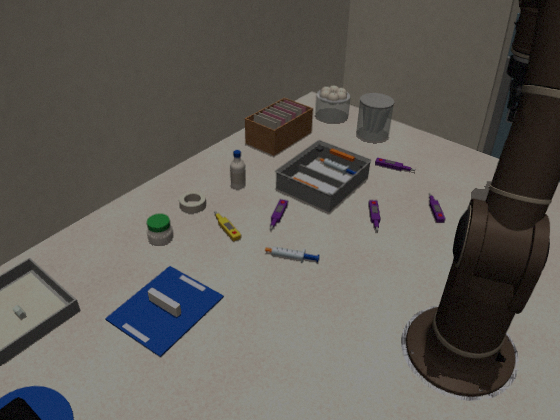

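Nothing blocks the way. The side view agrees: syringe near (292,255), thermometer (228,225), cover (165,305), kit (322,175). Next I'll add a motion helper that works out deltas, and refine the pose measurements.

```bash
cat >> h.py <<'E'
from scipy.spatial.transform import Rotation as Ro
def goal(p,jaw):
    "print tool-frame delta to TCP p with tool down and jaw axis at world yaw `jaw` (deg, mod 180 nearest)"
    s=manip.sense(); R=np.array(s["eef_rot"]); t=np.array(s["tool_pos"])
    best=None
    for a in (jaw,jaw+180):
        z=np.array([np.cos(np.radians(a)),np.sin(np.radians(a)),0]); x=np.array([0,0,-1.])
        G=np.c_[x,np.cross(z,x),z]; rv=Ro.from_matrix(R.T@G).as_rotvec(degrees=True)
        if best is None or np.linalg.norm(rv)<np.linalg.norm(best): best=rv
    print("t",round(s["time"],2),"delta mm",np.round(R.T@(np.array(p)-t)*1e3,1),"rot/5deg",np.round(best/5,2),"q7",round(s["q"][6],1),"w",round(s["gripper_width"],4),"F",np.round(s["force"],1),"tcp",np.round(t,4))
def pca(pts):
    m=pts.mean(0); d=np.linalg.svd(pts-m,full_matrices=False)[2][0]; return m,d
E
python3 - <<'E'
from h import *
c=manip.get_calibration("wrist"); s=manip.sense(); W=np.array(c["world_to_cam"]); o=-W[:3,:3].T@W[:3,3]
print("cam in tool",np.array(s["eef_rot"]).T@(o-s["tool_pos"]), "view dir in tool",np.array(s["eef_rot"]).T@W[2,:3])
im=cv2.imread("pics/top0.png"); hsv=cv2.cvtColor(im,cv2.COLOR_BGR2HSV); c=manip.get_calibration("top")
def B(k,u,v,z):
    _,l,b=blobs(hsv,*RNG[k],5); i,s,ce=min(b,key=lambda q:np.hypot(*(q[2]-[u,v])));return cast(np.argwhere(l==i)[:,::-1],z,c)
m,d=pca(B("yellow",244,160,.012)[:,:2]);print("therm",m,np.degrees(np.arctan2(d[1],d[0])))
cap=B("orange",243,211,.01).mean(0);pl=B("lblue",260,248,.01).mean(0);print("syr cap,plunger",cap,pl,np.degrees(np.arctan2(*(cap-pl)[[1,0]])))
a=B("orange",333.6,180.7,.052).mean(0);b=B("orange",410.8,177,.052).mean(0);print("clips",a,b,(a+b)/2,np.linalg.norm(a-b),np.degrees(np.arctan2(*(a-b)[[1,0]]))-90)
r=cv2.minAreaRect(np.argwhere(cv2.inRange(hsv[150:235,90:185],np.array((95,100,40)),np.array((120,255,255))))[:,::-1].astype(np.float32)); bx=cast(cv2.boxPoints(r)+[90,150],.006,c);print("cover",bx.mean(0),np.round(bx,3).tolist())
goal([0.42,0.0,0.30],-30)
E
```

```text
cam in tool [-0.14193383  0.07011547  0.00018832] view dir in tool [ 9.60848848e-01 -2.77072940e-01  2.76864720e-04]
therm [0.62585504 0.0210565 ] 161.80566376872983
syr cap,plunger [0.48949168 0.02416313 0.01      ] [ 0.39498424 -0.0206477   0.01      ] 25.368030985898297
clips [ 0.55729645 -0.20892693  0.052     ] [ 0.56320331 -0.40415252  0.052     ] [ 0.56024988 -0.30653973  0.052     ] 0.1953149262122514 1.733048299633694
cover [0.54439157 0.30408378 0.006     ] [[0.616, 0.421, 0.006], [0.632, 0.211, 0.006], [0.473, 0.191, 0.006], [0.457, 0.394, 0.006]]
t 0.15 delta mm [ -68.8  404.8 -512.7] rot/5deg [-8.91 -0.01 -0.  ] q7 -4.7 w 0.085 F [-0.1  0.2  0.7] tcp [ 0.1665 -0.602   0.2306]
```

```bash
python3 - <<'E'
from h import *
goal([0.52,0.02,0.2],-65)
E
```

```text
t 0.15 delta mm [  31.2  506.6 -505.2] rot/5deg [-1.91 -0.01 -0.  ] q7 -4.7 w 0.085 F [-0.1  0.2  0.7] tcp [ 0.1665 -0.602   0.2306]
```

Call:
jog_arm(deltas=[31,507,-505,-1.9,0,0,0.6,31,507,-505,-1.9,0,0,0.6,31,507,-505,-1.9,0,0,0.6,31,507,-505,-1.9,0,0,0.6,31,507,-505,-1.9,0,0,0.6,31,507,-505,-1.9,0,0,0.6,31,507,-505,-1.9,0,0,0.6,31,507,-505,-1.9,0,0,0.6,31,507,-505,-1.9,0,0,0.6,31,507,-505,-1.9,0,0,0.6,31,507,-505,-1.9,0,0,0.6,31,507,-505,-1.9,0,0,0.6])

```text
time: 1.35
tool_pos: [0.4635, -0.0796, 0.2053]
eef_rot: [[-0.0, 0.907, 0.422], [0.001, 0.422, -0.907], [-1.0, 0.0, -0.001]]
force: [0.9, -0.0, 1.0]
gripper_width: 0.0515
```

```bash
python3 - <<'E'
from h import *
goal([0.52,0.02,0.2],-65)
E
```

```text
t 1.35 delta mm [  5.4  93.2 -66.4] rot/5deg [-0.01 -0.01 -0.  ] q7 -67.2 w 0.0515 F [ 0.9 -0.   1. ] tcp [ 0.4635 -0.0796  0.2053]
```

Call:
jog_arm(deltas=[5,93,-66,0,0,0,0.6,5,93,-66,0,0,0,0.6,5,93,-66,0,0,0,0.6,5,93,-66,0,0,0,0.6,5,93,-66,0,0,0,0.6])

```text
time: 1.85
tool_pos: [0.5194, 0.0189, 0.1999]
eef_rot: [[-0.001, 0.907, 0.422], [0.0, 0.422, -0.907], [-1.0, -0.001, -0.001]]
force: [0.5, -0.2, -1.1]
gripper_width: 0.0514
```

```bash
python3 - <<'E'
from h import *
c,im,hsv=snap("wrist"); cv2.imwrite("pics/w1.png",im[:,:,::-1])
for k,z in (("yellow",.012),("orange",.01),("lblue",.01),("blue",.01)):
    _,l,b=blobs(hsv,*RNG[k],25)
    for i,s,ce in b:
        m,d=pca(cast(np.argwhere(l==i)[:,::-1],z,c)[:,:2]); print(k,s[4],np.round(ce,1),np.round(m,4),round(np.degrees(np.arctan2(d[1],d[0])),1))
goal([0.52,0.02,0.2],-65)
E
```

```text
yellow 1737 [323.9  87.1] [0.6276 0.0203] 161.3
yellow 30 [471.4 289.4] [ 0.5015 -0.2455] 178.3
orange 35 [295.7 117.5] [0.59   0.0327] -61.1
orange 93 [263.6 209.2] [0.4872 0.0225] -154.8
orange 583 [497.9 253.5] [ 0.5533 -0.2487] -178.1
lblue 29 [ 2.6 28.5] [0.5474 0.3311] -175.6
lblue 57 [108.8  80.4] [0.5442 0.2183] -175.7
lblue 56 [114.8 101.2] [0.5277 0.2067] 172.2
lblue 36 [ 18.8 122.3] [0.4652 0.2948] 94.7
lblue 33 [ 97.1 150.2] [0.4721 0.2094] -85.1
blue 147 [ 1.6 14.8] [0.5591 0.3349] -171.1
blue 13431 [77.2 70.4] [0.539  0.2509] 166.3
blue 128 [265.4 294.1] [ 0.3911 -0.023 ] -155.4
t 1.9 delta mm [ 0.1  1.3 -1.4] rot/5deg [-0.03 -0.01  0.01] q7 -81.5 w 0.0511 F [-0.4 -0.1 -0.6] tcp [0.5194 0.0181 0.2001]
```

View pics/w1.png

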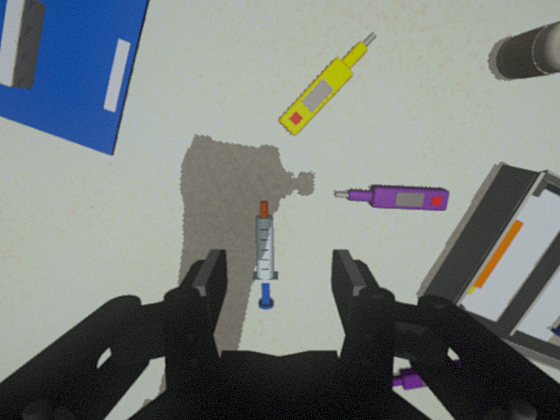

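The wrist view shows the syringe at (264,202)–(266,305), the thermometer from (290,125) to (372,38), and nothing near either. The cap and plunger both put the syringe origin at (0.436, −0.002), axis 25.3°.

```bash
python3 - <<'E'
from h import *
goal([0.4405,0.0005,0.004],-64.7)
E
```

```text
t 1.9 delta mm [196.2 -78.8 -17.1] rot/5deg [-0.09 -0.01  0.01] q7 -81.5 w 0.0511 F [-0.4 -0.1 -0.6] tcp [0.5194 0.0181 0.2001]
```

Call:
jog_arm(deltas=[50,-79,-17,-0.1,0,0,0.6,100,-79,-17,-0.1,0,0,0.6,140,-79,-17,-0.1,0,0,0.6,170,-79,-17,-0.1,0,0,0.6,190,-79,-17,-0.1,0,0,0.6,195,-79,-17,-0.1,0,0,0.6,196,-79,-17,-0.1,0,0,0.6,196,-79,-17,-0.1,0,0,0,196,-79,-17,-0.1,0,0,0,196,-79,-17,-0.1,0,0,0,196,-79,-17,-0.1,0,0,0,196,-79,-17,-0.1,0,0,0])

```text
time: 3.1
tool_pos: [0.4415, 0.0001, 0.0058]
eef_rot: [[0.002, 0.904, 0.428], [-0.001, 0.428, -0.904], [-1.0, 0.001, 0.001]]
force: [-1.7, -0.4, 8.9]
gripper_width: 0.0177
```

```bash
python3 - <<'E'
from h import *
goal([0.45,-0.2,0.2],-88)
E
```

```text
t 3.1 delta mm [-194.1  -77.7  184.7] rot/5deg [ 4.67  0.01 -0.02] q7 -91.2 w 0.0177 F [-1.7 -0.4  8.9] tcp [4.415e-01 1.000e-04 5.800e-03]
```

Call:
jog_arm(deltas=[-20,0,0,0,0,0,0,-60,0,0,0,0,0,0,-110,-5,20,1.5,0,0,0,-160,-10,60,3,0,0,0,-200,-20,110,4.6,0,0,0,-214,-30,160,4.6,0,0,0,-214,-36,210,4.6,0,0,0,-214,-42,260,4.6,0,0,0,-214,-42,300,4.6,0,0,0,-214,-42,319,4.6,0,0,0,-214,-42,319,4.6,0,0,0,-214,-42,319,4.6,0,0,0])

```text
time: 4.3
tool_pos: [0.5395, -0.3066, 0.2204]
eef_rot: [[0.002, 0.999, 0.039], [-0.0, 0.039, -0.999], [-1.0, 0.002, 0.0]]
force: [0.0, -0.3, 0.4]
gripper_width: 0.0174
```

```bash
python3 - <<'E'
from h import *
c,im,hsv=snap("wrist"); cv2.imwrite("pics/w2.png",im[:,:,::-1])
for k,z in (("orange",.05),("yellow",.02)):
    _,l,b=blobs(hsv,*RNG[k],60)
    for i,s,ce in b:
        m,d=pca(cast(np.argwhere(l==i)[:,::-1],z,c)[:,:2]); print(k,s.tolist(),np.round(ce,1),np.round(m,4),round(np.degrees(np.arctan2(d[1],d[0])),1))
goal([0.56,-0.306,0.2],-88)
E
```

```text
orange [353, 108, 8, 15, 104] [356.4 115. ] [ 0.6154 -0.3785] 179.4
orange [175, 129, 19, 80, 1044] [184.1 167.4] [ 0.5577 -0.2111] -178.1
orange [368, 130, 20, 80, 1029] [377.9 169.9] [ 0.5629 -0.4058] -178.0
orange [270, 142, 19, 40, 737] [279.1 161.6] [ 0.5674 -0.3061] -178.8
yellow [198, 119, 25, 99, 1351] [209.6 169. ] [ 0.5518 -0.2303] -177.9
t 4.35 delta mm [20.6 20.3  1.5] rot/5deg [ 0.07 -0.   -0.02] q7 -68.6 w 0.0181 F [-0.4 -0.3 -1. ] tcp [ 0.5396 -0.3053  0.2205]
```

View pics/w2.png

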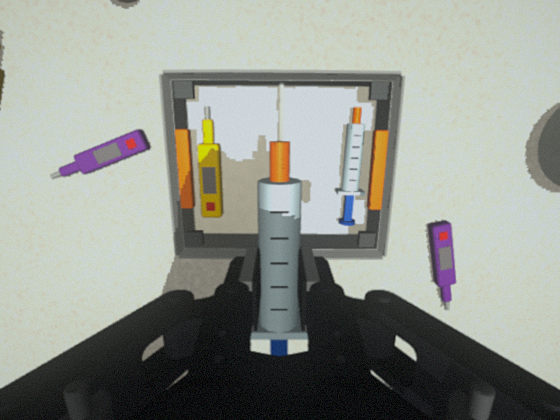

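The wrist view shows the syringe held and aligned with the gripper. The kit is below, rim corners about (162,72), (403,72), (387,258), (175,258), and the right compartment is free beside the packed syringe at (350,170).

```bash
python3 - <<'E'
from h import *
c=manip.get_calibration("wrist"); im=cv2.imread("pics/w2.png"); hsv=cv2.cvtColor(im,cv2.COLOR_BGR2HSV)
r=cast([[162,72],[403,72],[387,258],[175,258]],.06,c)[:,:2]; print(np.round(r,4).tolist(), r.mean(0))
# bright floor edges: background vs rim by gray gradient along rows/cols, outer rim lines
g=cv2.GaussianBlur(cv2.cvtColor(im,cv2.COLOR_BGR2GRAY).astype(np.float32),(5,5),0)
def fit(pts,z):
    p=cast(pts,z,c)[:,:2]; l=cv2.fitLine(p.astype(np.float32),cv2.DIST_HUBER,0,.001,.001).ravel(); return l
def edge(lines,lo,hi,ax):  # strongest bright->dark (entering) transition
    out=[]
    for t in lines:
        s=g[t,lo:hi] if ax==0 else g[lo:hi,t]; d=np.diff(s); i=lo+np.argmax(np.abs(d))+.5
        out.append((i,t) if ax==0 else (t,i))
    return out
E={"L":edge(range(90,230,5),145,178,0),"R":edge(range(90,150,5),388,420,0)+edge(range(160,230,5),388,420,0),"T":edge(range(175,390,6),58,78,1)}
for k,v in E.items():
    l=fit(v,.06); print(k,np.round(l[2:],4),"ang",round(np.degrees(np.arctan2(l[1],l[0])),2), [round(x,1) for x in v[len(v)//2]])
# clip tops: extents
goal([0,0,0],-88.2)
E
```

```text
[[0.6457, -0.1956], [0.6548, -0.4131], [0.4722, -0.4229], [0.463, -0.1989]] [ 0.55891618 -0.30762995]
L [ 0.5632 -0.1962] ang 1.93 [np.float64(166.5), 160]
R [ 0.5868 -0.4162] ang 2.12 [np.float64(394.5), 165]
T [ 0.6491 -0.2859] ang -88.08 [283, np.float64(72.5)]
t 4.35 delta mm [ 219.4 -527.  -327.3] rot/5deg [ 0.11 -0.   -0.02] q7 -68.6 w 0.0181 F [-0.4 -0.3 -1. ] tcp [ 0.5396 -0.3053  0.2205]
```

```bash
python3 - <<'E'
from h import *
goal([.5653,-.3428,.012],-88)
E
```

```text
t 4.35 delta mm [208.6  23.7  38.5] rot/5deg [ 0.07 -0.   -0.02] q7 -68.6 w 0.0181 F [-0.4 -0.3 -1. ] tcp [ 0.5396 -0.3053  0.2205]
```

Call:
jog_arm(deltas=[40,24,38,0.1,0,0,0,85,24,38,0.1,0,0,0,130,24,38,0.1,0,0,0,165,24,38,0.1,0,0,0,190,24,38,0.1,0,0,0,203,24,38,0.1,0,0,0,208,24,38,0.1,0,0,0,209,24,38,0.1,0,0,0,209,24,38,0.1,0,0,0.38,209,24,38,0.1,0,0,0.38,209,24,38,0.1,0,0,0.38])

```text
time: 5.45
tool_pos: [0.5662, -0.3426, 0.0128]
eef_rot: [[0.004, 0.999, 0.032], [-0.001, 0.032, -0.999], [-1.0, 0.004, 0.001]]
force: [0.5, -0.0, 0.1]
gripper_width: 0.0325
```

```bash
python3 - <<'E'
from h import *
goal([.56,-.307,.2],-88)
E
```

```text
t 5.45 delta mm [-187.2   -4.3  -35.6] rot/5deg [-0.03  0.01 -0.04] q7 -70.4 w 0.0325 F [ 0.5 -0.   0.1] tcp [ 0.5662 -0.3426  0.0128]
```

Call:
jog_arm(deltas=[-20,0,0,0,0,0,0.38,-65,0,0,0,0,0,0.38,-110,0,0,0,0,0,0.6,-150,10,-30,0,0,0,0.6,-167,20,-75,1,0,0,0.6,-167,30,-120,2,0,0,0.6,-167,40,-165,3,0,0,0.6,-167,50,-210,4.1,0,0,0.6,-167,60,-255,4.1,0,0,0.6,-167,70,-300,4.1,0,0,0.6,-167,73,-340,4.1,0,0,0.6,-167,73,-361,4.1,0,0,0.6])

```text
time: 6.65
tool_pos: [0.6269, 0.026, 0.1805]
eef_rot: [[0.005, 0.949, -0.315], [0.001, -0.315, -0.949], [-1.0, 0.004, -0.003]]
force: [0.3, 0.4, 0.5]
gripper_width: 0.0512
```

```bash
python3 - <<'E'
from h import *
c,im,hsv=snap("wrist"); cv2.imwrite("pics/w3.png",im[:,:,::-1])
_,l,b=blobs(hsv,*RNG["yellow"],60)
for i,s,ce in b:
    m,d=pca(cast(np.argwhere(l==i)[:,::-1],.014,c)[:,:2]); print(s.tolist(),np.round(ce,1),np.round(m,4),round(np.degrees(np.arctan2(d[1],d[0])),1))
ct,it,_=snap("top"); a=cv2.resize(it[130:225,315:430],None,fx=4,fy=4)[:,:,::-1]; cv2.imwrite("pics/kit1.png",a)
goal([.6276,.0203,.005],-108.7)
E
```

```text
[273, 132, 24, 106, 1591] [284.1 185. ] [0.6298 0.0196] 161.3
t 6.75 delta mm [175.5   2.    5.7] rot/5deg [ 0.09 -0.03 -0.04] q7 -121.5 w 0.0512 F [0.3 0.4 0.1] tcp [0.6267 0.0261 0.1805]
```

View pics/kit1.png

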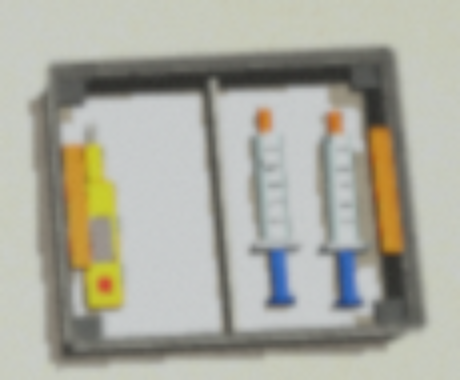

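The loose syringe lies beside the packed one in the right compartment (270,205 in the crop). Next is the thermometer.

Call:
jog_arm(deltas=[45,3,6,0.1,0,0,0.6,90,3,6,0.1,0,0,0.6,130,3,6,0.1,0,0,0.6,155,3,6,0.1,0,0,0.6,168,3,6,0.1,0,0,0.6,174,3,6,0.1,0,0,0.6,175,3,6,0.1,0,0,0.6,175,3,6,0.1,0,0,0,175,3,6,0.1,0,0,0,175,3,6,0.1,0,0,0,175,3,6,0.1,0,0,0,175,3,6,0.1,0,0,0])

```text
time: 7.95
tool_pos: [0.6296, 0.0198, 0.0073]
eef_rot: [[0.007, 0.947, -0.322], [0.002, -0.322, -0.947], [-1.0, 0.006, -0.004]]
force: [-1.1, -0.9, 6.4]
gripper_width: 0.0221
```

```bash
python3 - <<'E'
from h import *
y=np.radians(2); k=np.array([.559,-.307]); R=np.array([[np.cos(y),-np.sin(y)],[np.sin(y),np.cos(y)]])
p=k+R@[-.010,.034]; print(p)
goal([*p,.18],-88); goal([*p,.013],-88)
E
```

```text
[ 0.54781951 -0.27336971]
t 7.95 delta mm [-173.8   18.   303.2] rot/5deg [-4.15 -0.03 -0.08] q7 -124.6 w 0.0221 F [-1.1 -0.9  6.4] tcp [0.6296 0.0198 0.0073]
t 7.95 delta mm [ -6.8  17.  303.9] rot/5deg [-4.15 -0.03 -0.08] q7 -124.6 w 0.0221 F [-1.1 -0.9  6.4] tcp [0.6296 0.0198 0.0073]
```

Call:
jog_arm(deltas=[-20,0,0,0,0,0,0,-60,0,0,0,0,0,0,-105,3,20,0,0,0,0,-150,6,60,-1,0,0,0,-173,9,105,-2,0,0,0,-173,12,150,-3,0,0,0,-173,15,195,-4.1,0,0,0,-173,17,240,-4.1,0,0,0,-173,17,280,-4.1,0,0,0,-173,17,303,-4.1,0,0,0,-173,17,303,-4.1,0,0,0,-173,17,303,-4.1,0,0,0])

```text
time: 9.15
tool_pos: [0.5468, -0.2731, 0.1797]
eef_rot: [[0.008, 1.0, 0.029], [0.002, 0.029, -1.0], [-1.0, 0.008, -0.001]]
force: [0.0, 0.4, -1.1]
gripper_width: 0.0222
```

```bash
python3 - <<'E'
from h import *
c,im,hsv=snap("wrist"); cv2.imwrite("pics/w4.png",im[:,:,::-1])
goal([.5478,-.2724,.0135],-88)
E
```

```text
t 9.2 delta mm [166.2  -0.9   0.8] rot/5deg [-0.05 -0.02 -0.09] q7 -73.0 w 0.0226 F [-0.3  0.8 -0.7] tcp [ 0.5473 -0.2719  0.1797]
```

View pics/w4.png

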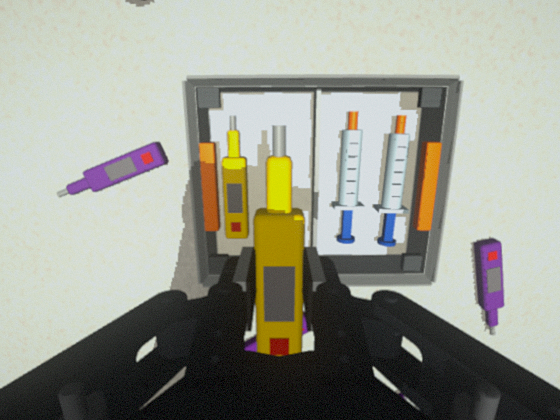

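The thermometer is held straight, above the gap between the packed one (234,190) and the divider (315).

Call:
jog_arm(deltas=[45,0,0,0,0,0.1,0,90,0,0,0,0,0.1,0,125,0,0,0,0,0.1,0,150,-1,0,0,0,0.1,0,161,-1,0,0,0,0.1,0,166,-1,0,0,0,0.1,0,166,-1,0,0,0,0.1,0,166,-1,0,0,0,0.1,0.4,166,-1,0,0,0,0.1,0.4,166,-1,0,0,0,0.1,0.4,130,-1,0,0,0,0.1,0.4,80,-1,0,0,0,0.1,0.4])

```text
time: 10.4
tool_pos: [0.5452, -0.271, 0.0985]
eef_rot: [[0.012, 0.999, 0.031], [0.005, 0.031, -1.0], [-1.0, 0.012, -0.004]]
force: [1.3, -0.8, -0.0]
gripper_width: 0.0341
```

```bash
python3 - <<'E'
from h import *
# pose to look straight at the kit from centre
goal([.565,-.307,.2],-88); goal([.54,.30,.2],-88)
E
```

```text
t 10.4 delta mm [-101.4   20.    36.1] rot/5deg [-0.05 -0.05 -0.14] q7 -74.4 w 0.0341 F [ 1.3 -0.8 -0. ] tcp [ 0.5452 -0.271   0.0985]
t 10.4 delta mm [ -98.9   13.7 -571.3] rot/5deg [-0.05 -0.05 -0.14] q7 -74.4 w 0.0341 F [ 1.3 -0.8 -0. ] tcp [ 0.5452 -0.271   0.0985]
```

Call:
jog_arm(deltas=[-50,0,0,0,0,-0.14,0.4,-95,10,10,0,0,-0.14,0.6,-130,25,25,0,0,-0.14,0.6,-151,35,36,0,0,-0.14,0.6,-151,35,36,0,0,-0.14,0.6,-151,35,36,0,0,-0.14,0.6])

```text
time: 11.0
tool_pos: [0.5792, -0.3066, 0.25]
eef_rot: [[0.001, 1.0, 0.031], [0.004, 0.031, -1.0], [-1.0, 0.001, -0.004]]
force: [-0.4, 0.2, -1.1]
gripper_width: 0.0516
```

```bash
cat > kit.py <<'E'
from h import *
c,im,hsv=snap("wrist"); cv2.imwrite("pics/w5.png",im[:,:,::-1])
g=cv2.GaussianBlur(cv2.cvtColor(im,cv2.COLOR_RGB2GRAY).astype(np.float32),(5,5),0)
y=np.radians(2); k=np.array([.559,-.307]); R=np.array([[np.cos(y),-np.sin(y)],[np.sin(y),np.cos(y)]])
# search edges along normals to the rim outer edge at z=.06 in the kit frame, +-8 mm about nominal
def scan(side,z,nom,w=.009):
    res=[]
    for t in np.linspace(-.07,.07,41):
        o=np.linspace(nom-w,nom+w,73)
        loc=np.c_[o*side[0],o*side[1]]+t*np.array([side[1],side[0]])
        uv=proj(np.c_[loc@R.T+k,np.full(len(o),z)],c)
        v=cv2.remap(g,uv[None,:,0].astype(np.float32),uv[None,:,1].astype(np.float32),cv2.INTER_LINEAR)[0]
        d=np.diff(v); res.append((t,(o[np.argmax(d)]+o[np.argmax(d)+1])/2))
    r=np.array(res); f=np.polyfit(r[:,0],r[:,1],1); q=np.abs(r[:,1]-np.polyval(f,r[:,0]))<.002
    f=np.polyfit(r[q,0],r[q,1],1); return np.round([f[1]*1e3,np.degrees(f[0]),q.sum()],2)
for n,s,nom in (("+x",(1,0),.092),("-x",(-1,0),.092),("+y",(0,1),.111),("-y",(0,-1),.111)): print(n,scan(s,.06,nom))
for kk,z in (("orange",.052),("yellow",.02)):
    _,l,b=blobs(hsv,*RNG[kk],60)
    for i,s,ce in b:
        m,d=pca(cast(np.argwhere(l==i)[:,::-1],z,c)[:,:2]); print(kk,s[4],np.round(ce,1),"kit frame",np.round((m-k)@R*1e3,1),round(np.degrees(np.arctan2(d[1],d[0])),1))
goal([.565,-.307,.2],-88); goal([.56,.30,.22],-88)
E
python3 kit.py
```

```text
+x [90.78 -0.23 41.  ]
-x [91.76 -0.17 35.  ]
+y [109.29  -0.68  39.  ]
-y [ 1.1161e+02 -1.0000e-02  4.1000e+01]
orange 86 [309.4 146.6] kit frame [ 60.2 -32.7] -178.2
orange 84 [347.8 149. ] kit frame [ 57.6 -74. ] -178.3
orange 796 [194.1 199.2] kit frame [ 2.2 95.5] -178.0
orange 814 [366.7 199.2] kit frame [  1.5 -98.3] -178.0
yellow 1082 [216.4 197.6] kit frame [-4.4 76.9] -177.9
yellow 1023 [250.5 201. ] kit frame [-8.8 35.2] -178.0
t 11.05 delta mm [ 49.1 -13.7   0.7] rot/5deg [-0.04 -0.06  0.01] q7 -70.4 w 0.0512 F [ 0.5  0.4 -0. ] tcp [ 0.5787 -0.3061  0.2491]
t 11.05 delta mm [ 3.210e+01  2.000e-01 -6.062e+02] rot/5deg [-0.04 -0.06  0.01] q7 -70.4 w 0.0512 F [ 0.5  0.4 -0. ] tcp [ 0.5787 -0.3061  0.2491]
```

View pics/w5.png

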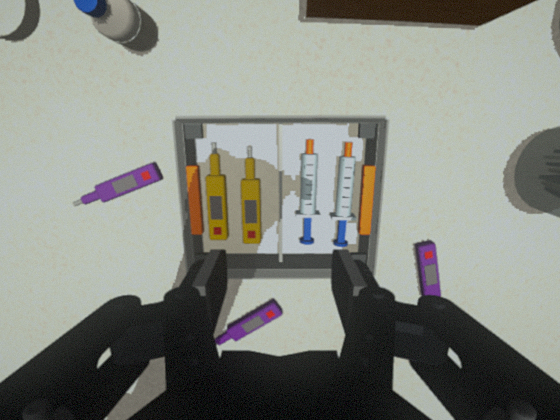

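All four items lie properly in the box: thermometers at (216,198) and (250,200), syringes at (308,190) and (345,193). The kit centre comes out near (0.5596, −0.308) with yaw 2°. Now the cover.

Call:
jog_arm(deltas=[32,20,-606,0,0,0,0.6,32,20,-606,0,0,0,0.6,32,20,-606,0,0,0,0.6,32,20,-606,0,0,0,0.6,32,20,-606,0,0,0,0.6,32,20,-606,0,0,0,0.6,32,20,-606,0,0,0,0.6,32,20,-606,0,0,0,0.6,32,20,-606,0,0,0,0.6,32,20,-606,0,0,0,0.6,32,20,-606,0,0,0,0.6,32,20,-606,0,0,0,0.6])

```text
time: 12.25
tool_pos: [0.5783, 0.2942, 0.219]
eef_rot: [[-0.003, 0.999, 0.031], [0.004, 0.031, -0.999], [-1.0, -0.003, -0.004]]
force: [1.3, -0.5, 0.1]
gripper_width: 0.0511
```

Call:
jog_arm(deltas=[0,0,-30,0,0,0,0.6,0,0,-30,0,0,0,0.6,0,0,-30,0,0,0,0.6])

```text
time: 12.55
tool_pos: [0.5758, 0.3246, 0.2175]
eef_rot: [[-0.006, 0.999, 0.034], [0.002, 0.034, -0.999], [-1.0, -0.006, -0.002]]
force: [0.5, 0.2, -0.1]
gripper_width: 0.051
```

```bash
python3 - <<'E'
from h import *
c,im,hsv=snap("wrist"); cv2.imwrite("pics/w6.png",im[:,:,::-1])
m=cv2.inRange(hsv,np.array((95,130,40)),np.array((122,255,255)))
n,l,st,ce=cv2.connectedComponentsWithStats(m); i=1+np.argmax(st[1:,4]); print(st[i])
h=cv2.convexHull(np.argwhere(l==i)[:,::-1].astype(np.int32))
w=cast(h.reshape(-1,2),.006,c)[:,:2]; r=cv2.minAreaRect((w*1000).astype(np.float32)); print("cover",r)
q=cv2.inRange(hsv,np.array((0,0,150)),np.array((180,60,255)))
n,l,st,ce=cv2.connectedComponentsWithStats(q)
for i in range(1,n):
    if 200<st[i,4]<8000: print("white",st[i],np.round(ce[i],1),cast([ce[i]],.036,c)[0].round(4),cast([ce[i]],.006,c)[0].round(4))
goal([.54,.30,.1],-88)
E
```

```text
[  206   134   178   138 18872]
cover ((544.4591674804688, 302.6710205078125), (160.04180908203125, 197.54180908203125), 4.618834495544434)
white [366 175  12  58 569] [371.7 202.9] [0.5604 0.2246 0.036 ] [0.5524 0.2152 0.006 ]
white [290 177  16  62 427] [297.9 200.9] [0.5598 0.3038 0.036 ] [0.5517 0.3016 0.006 ]
white [216 183  13  55 419] [221.9 209. ] [0.548  0.3851 0.036 ] [0.5388 0.3905 0.006 ]
white [ 214  271  120   85 6216] [262.5 319.1] [0.4108 0.3388 0.036 ] [0.3889 0.34   0.006 ]
white [ 105  357   61   63 1606] [141.  390.9] [0.2913 0.4984 0.036 ] [0.2583 0.5144 0.006 ]
t 12.6 delta mm [118.  -36.9  22.1] rot/5deg [-0.04 -0.02  0.05] q7 -132.0 w 0.0515 F [0.5 0.3 0.5] tcp [0.5768 0.3231 0.2179]
```

View pics/w6.png

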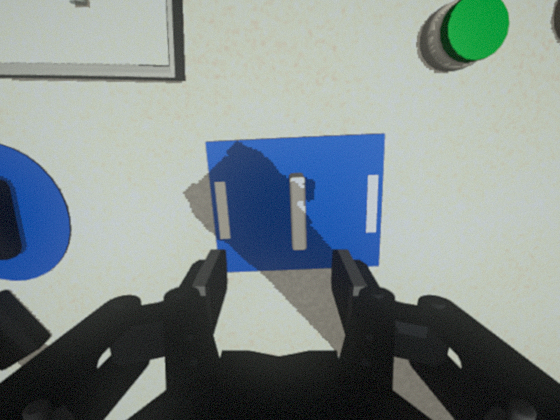

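The wrist view shows the cover at (295,203), fin (298,213), clear around it; measured centre (0.5445, 0.3027), yaw 4.6°.

```bash
python3 - <<'E'
from h import *
goal([.5445,.3027,.012],-85.4)
E
```

```text
t 12.6 delta mm [206.  -31.9  19.7] rot/5deg [-0.56 -0.02  0.05] q7 -132.0 w 0.0515 F [0.5 0.3 0.5] tcp [0.5768 0.3231 0.2179]
```

Call:
jog_arm(deltas=[45,-32,20,-0.55,0,0.05,0.6,90,-32,20,-0.55,0,0.05,0.6,130,-32,20,-0.55,0,0.05,0.6,155,-32,20,-0.55,0,0.05,0.6,165,-32,20,-0.55,0,0.05,0.6,165,-32,20,-0.55,0,0.05,0.6])

```text
time: 13.2
tool_pos: [0.5444, 0.3005, 0.052]
eef_rot: [[-0.002, 0.997, 0.078], [0.0, 0.078, -0.997], [-1.0, -0.002, -0.0]]
force: [-0.0, 1.0, 0.7]
gripper_width: 0.0513
```

```bash
python3 - <<'E'
from h import *
goal([.5445,.3027,.012],-85.4)
E
```

```text
t 13.2 delta mm [40.   0.3 -2.2] rot/5deg [-0.03 -0.01  0.03] q7 -134.3 w 0.0513 F [-0.   1.   0.7] tcp [0.5444 0.3005 0.052 ]
```

Call:
jog_arm(deltas=[20,0,-2,0,0,0,0.6,35,0,-2,0,0,0,0.6,40,0,-2,0,0,0,0.6,40,0,-2,0,0,0,0.6,40,0,-2,0,0,0,0,40,0,-2,0,0,0,0,40,0,-2,0,0,0,0,40,0,-2,0,0,0,0,40,0,-2,0,0,0,0,40,0,-2,0,0,0,0,20,0,-2,0,0,0,0])

```text
time: 14.3
tool_pos: [0.5427, 0.3013, 0.0301]
eef_rot: [[-0.006, 0.997, 0.078], [-0.002, 0.078, -0.997], [-1.0, -0.006, 0.002]]
force: [-0.1, 0.4, -2.0]
gripper_width: 0.0148
```

```bash
python3 - <<'E'
from h import *
goal([.58,-.308,.2],-88)
E
```

```text
t 14.3 delta mm [-168.9  -11.3  610.6] rot/5deg [0.49 0.02 0.07] q7 -135.1 w 0.0148 F [-0.1  0.4 -2. ] tcp [0.5427 0.3013 0.0301]
```

Call:
jog_arm(deltas=[-30,0,0,0,0,0.07,0,-65,0,0,0,0,0.07,0,-100,0,20,0.1,0,0.07,0,-135,0,50,0.2,0,0.07,0,-160,0,90,0.3,0,0.07,0,-169,0,130,0.4,0,0.07,0,-169,-2,170,0.5,0,0.07,0,-169,-4,210,0.5,0,0.07,0,-169,-6,250,0.5,0,0.07,0,-169,-8,290,0.5,0,0.07,0,-169,-10,330,0.5,0,0.07,0,-169,-11,370,0.5,0,0.07,0])

```text
time: 15.5
tool_pos: [0.561, -0.0697, 0.1997]
eef_rot: [[-0.0, 0.999, 0.034], [-0.002, 0.034, -0.999], [-1.0, -0.0, 0.002]]
force: [0.5, -0.1, -0.6]
gripper_width: 0.0147
```

```bash
python3 - <<'E'
from h import *
goal([.5596,-.3083,.2],-88)
E
```

```text
t 15.5 delta mm [ 1.000e-01 -9.600e+00  2.384e+02] rot/5deg [-0.01  0.02  0.  ] q7 -93.9 w 0.0147 F [ 0.5 -0.1 -0.6] tcp [ 0.561  -0.0697  0.1997]
```

Call:
jog_arm(deltas=[0,-2,40,0,0,0,0,0,-4,80,0,0,0,0,0,-6,120,0,0,0,0,0,-8,160,0,0,0,0,10,-9,195,0,0,0,0,20,-9,220,0,0,0,0,30,-9,233,0,0,0,0,40,-10,238,0,0,0,0,40,-10,238,0,0,0,0,40,-10,238,0,0,0,0])

```text
time: 16.5
tool_pos: [0.5595, -0.3059, 0.16]
eef_rot: [[-0.0, 0.999, 0.037], [-0.0, 0.037, -0.999], [-1.0, -0.0, 0.0]]
force: [-0.9, -0.2, -0.8]
gripper_width: 0.015
```

```bash
python3 - <<'E'
from h import *
ct,it,hs=snap("top"); cs,iS,_=snap("side"); c,im,hsv=snap("wrist")
a=cv2.resize(iS[100:250,220:420],(560,420))[:,:,::-1]
b=im[:,:,::-1]; cv2.imwrite("pics/c1.png",cv2.resize(np.hstack([b,a]),(800,300)))
s=manip.sense(); t=s["tool_pos"]
goal([.5596,-.3083,.070],-88)
# cover outline in wrist: blue hull (plate top is TCP-~.006)
m=cv2.inRange(hsv,np.array((95,130,40)),np.array((122,255,255))); n,l,st,ce=cv2.connectedComponentsWithStats(m)
for i in range(1,n):
  if st[i,4]>300: print("wrist blue",st[i])
m=cv2.inRange(hs,np.array((95,130,40)),np.array((122,255,255))); n,l,st,ce=cv2.connectedComponentsWithStats(m)
for i in range(1,n):
  if st[i,4]>300: print("top blue",st[i],ce[i])
E
```

```text
t 16.65 delta mm [90.9 -0.5  1.5] rot/5deg [ 0.02  0.02 -0.01] q7 -71.3 w 0.0147 F [ 0.2 -0.2 -1.8] tcp [ 0.56   -0.3066  0.1609]
wrist blue [   64    95   431   234 68878]
wrist blue [390 334  24  27 314]
top blue [ 335  136   65   70 2826] [363.87968861 173.64543524]
top blue [   0  173   36   65 1454] [ 17.6781293  203.84938102]
```

View pics/c1.png

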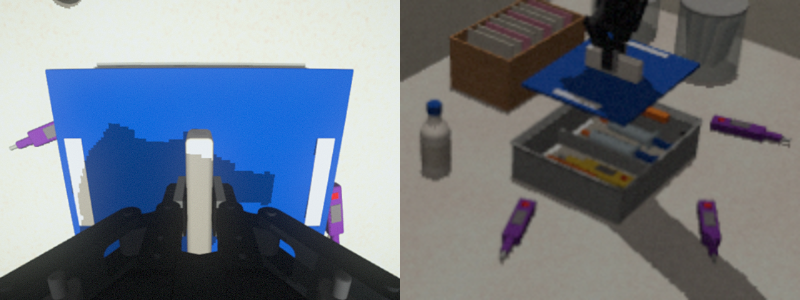

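The cover is held level above the box; its far corners are at (66,98) and (493,97) in the wrist picture. I'll measure the cover relative to the tool.

```bash
cat > cov.py <<'E'
from h import *
c,im,hsv=snap("wrist"); s=manip.sense(); t=np.array(s["tool_pos"])
m=cv2.inRange(hsv,np.array((95,110,30)),np.array((125,255,255))); n,l,st,ce=cv2.connectedComponentsWithStats(m); i=1+np.argmax(st[1:,4]); B=l==i
T=[(u,np.argmax(B[:,u])-.5) for u in range(110,450,4)]
rows=range(115,200,3); L=[(np.argmax(B[v])-.5,v) for v in rows]; Rr=[(559-np.argmax(B[v][::-1])+.5,v) for v in rows]
def fit(p):
    p=cast(p,t[2]-.006,c)[:,:2]; q=cv2.fitLine((p*1e3).astype(np.float32),cv2.DIST_HUBER,0,.1,.01).ravel(); return q[2:]/1e3,q[:2]
def X(a,b): 
    k=np.linalg.solve(np.c_[a[1],-b[1]],b[0]-a[0]); return a[0]+k[0]*a[1]
fT,fL,fR=map(fit,(T,L,Rr)); A,D=X(fT,fL),X(fT,fR)
for f in (fT,fL,fR): print("edge ang",round(np.degrees(np.arctan2(f[1][1],f[1][0])),2))
e=(A-D)/np.linalg.norm(A-D); xx=np.array([e[1],-e[0]]); C=(A+D)/2-.081*xx
print("corners",A,D,"w",np.linalg.norm(A-D),"centre",C,"yaw",np.degrees(np.arctan2(xx[1],xx[0])),"tcp",t)
E
python3 cov.py
```

```text
edge ang -87.83
edge ang 1.92
edge ang 2.18
corners [ 0.6363522  -0.20595922] [ 0.64379406 -0.4020832 ] w 0.19626512 centre [ 0.5591314  -0.30709252] yaw 2.1730323 tcp [ 0.5598691  -0.30690661  0.16091483]
```

```bash
python3 - <<'E'
from h import *
goal([.5603,-.3081,.08],-88.1)
E
```

```text
t 16.7 delta mm [80.9  0.3  1. ] rot/5deg [ 0.03  0.02 -0.01] q7 -71.3 w 0.0148 F [ 0.1  0.  -1.4] tcp [ 0.5599 -0.3069  0.1609]
```

Call:
jog_arm(deltas=[25,0.3,1,0,0,0,0,50,0.3,1,0,0,0,0,68,0.3,1,0,0,0,0,78,0.3,1,0,0,0,0,81,0.3,1,0,0,0,0,81,0.3,1,0,0,0,0])

```text
time: 17.3
tool_pos: [0.5606, -0.3079, 0.0803]
eef_rot: [[0.001, 0.999, 0.036], [-0.002, 0.036, -0.999], [-1.0, 0.001, 0.002]]
force: [-0.2, -0.6, -1.7]
gripper_width: 0.0149
```

```bash
python3 cov.py; python3 - <<'E'
from h import *
c,im,_=snap("wrist"); cs,iS,_=snap("side")
a=cv2.resize(iS[130:220,265:385],(560,420))[:,:,::-1]
cv2.imwrite("pics/c2.png",cv2.resize(np.hstack([im[:,:,::-1],a]),(800,300)))
goal([.5603,-.3081,.07],-88.1)
E
```

```text
edge ang -87.88
edge ang 2.07
edge ang 1.76
corners [ 0.63731015 -0.20735823] [ 0.6445838  -0.40359858] w 0.1963751 centre [ 0.56000257 -0.30847862] yaw 2.1227036 tcp [ 0.56095943 -0.30811421  0.08084433]
t 17.45 delta mm [11.1 -0.7 -0.3] rot/5deg [ 0.03  0.03 -0.03] q7 -72.8 w 0.0148 F [ 0.5  1.  -1.5] tcp [ 0.561  -0.3083  0.0811]
```

View pics/c2.png

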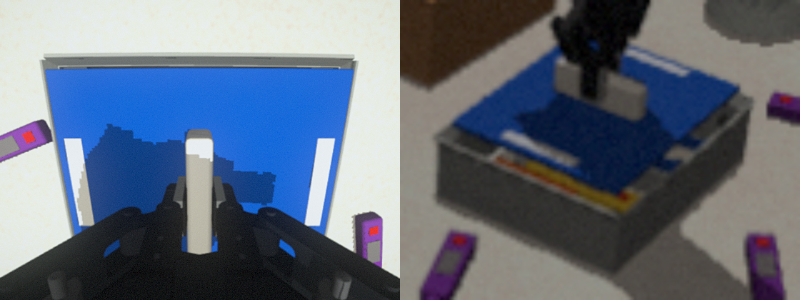

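The rim shows evenly around the cover: left gap (41–47) and right gap (350–357), with a thin band at the far side. I'll lower it gently.

Call:
jog_arm(deltas=[3,0,0,0,0,0,0,6,0,0,0,0,0,0,9,0,0,0,0,0,0,11,0,0,0,0,0,0,12,0,0,0,0,0,0,12,0,0,0,0,0,0])

```text
time: 18.05
tool_pos: [0.5609, -0.3082, 0.0688]
eef_rot: [[0.002, 0.999, 0.036], [-0.003, 0.036, -0.999], [-1.0, 0.002, 0.003]]
force: [0.5, -0.4, -1.6]
gripper_width: 0.0148
```

Call:
jog_arm(deltas=[1.5,0,0,0,0,0,0,3,0,0,0,0,0,0,4,0,0,0,0,0,0,5,0,0,0,0,0,0,6,0,0,0,0,0,0,6,0,0,0,0,0,0])

```text
time: 18.65
tool_pos: [0.5611, -0.3083, 0.0646]
eef_rot: [[0.003, 0.999, 0.036], [-0.003, 0.036, -0.999], [-1.0, 0.003, 0.003]]
force: [-4.8, 2.2, 12.8]
gripper_width: 0.0149
```

Call:
jog_arm(deltas=[3,0,0,0,0,0,0,5,0,0,0,0,0,0,7,0,0,0,0,0,0,9,0,0,0,0,0,0,10,0,0,0,0,0,0,10,0,0,0,0,0,0])

```text
time: 19.25
tool_pos: [0.5611, -0.3084, 0.057]
eef_rot: [[0.003, 0.999, 0.036], [-0.004, 0.036, -0.999], [-1.0, 0.003, 0.004]]
force: [-6.1, 2.3, 16.7]
gripper_width: 0.0153
```

```bash
python3 - <<'E'
from h import *
c,im,_=snap("wrist"); cs,iS,_=snap("side")
a=cv2.resize(iS[130:220,265:385],(560,420),interpolation=cv2.INTER_CUBIC)[:,:,::-1]
cv2.imwrite("pics/c3.png",cv2.resize(np.hstack([im[:,:,::-1],a]),(800,300)))
print(manip.sense()["ft_torque"]);goal([.5603,-.3081,.06],-88.1)
E
```

```text
[0.89967957 1.71168074 0.08672467]
t 19.35 delta mm [-3.  -0.8 -0.3] rot/5deg [ 0.03  0.05 -0.03] q7 -73.4 w 0.0148 F [-7.8  2.7 18.3] tcp [ 0.5611 -0.3084  0.057 ]
```

View pics/c3.png

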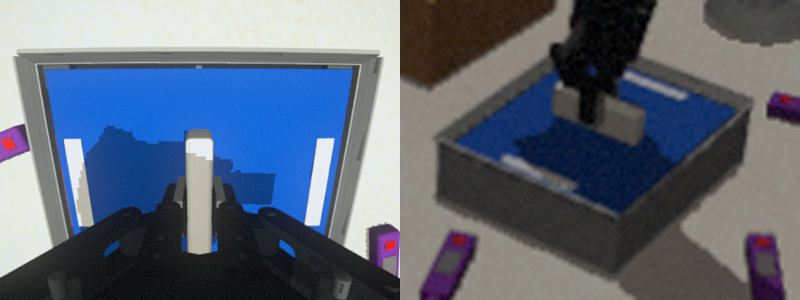

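The cover is inside the rim, with side gaps of about 8 px and a tight far side. I'll ease 1.5 mm toward −x and press on to the stop.

Call:
jog_arm(deltas=[1,-1.5,0,0,0,0,0,2,-1.5,0,0,0,0,0,4,-1.5,0,0,0,0,0,5,-1.5,0,0,0,0,0,5,-1.5,0,0,0,0,0])

```text
time: 19.85
tool_pos: [0.5605, -0.3087, 0.0569]
eef_rot: [[0.005, 0.999, 0.035], [-0.006, 0.035, -0.999], [-1.0, 0.005, 0.006]]
force: [-12.1, 4.5, 37.8]
gripper_width: 0.0149
```

Call:
jog_arm(deltas=[4,0,0,0,0,0,0,7,0,0,0,0,0,0,7,0,0,0,0,0,0])

```text
time: 20.15
tool_pos: [0.5608, -0.3088, 0.0566]
eef_rot: [[0.006, 0.999, 0.035], [-0.008, 0.035, -0.999], [-1.0, 0.006, 0.008]]
force: [-21.1, 8.1, 54.4]
gripper_width: 0.0147
```

Call:
jog_arm(deltas=[0,0,0,0,0,0,0,0,0,0,0,0,0,0,0,0,0,0,0,0,0.6,0,0,0,0,0,0,0.6,0,0,0,0,0,0,0.6,-20,0,0,0,0,0,0.6,-60,0,0,0,0,0,0.6,-100,0,0,0,0,0,0.6,-140,0,0,0,0,0,0.6,-160,15,0,0,0,0,0.6,-160,15,0,0,0,0,0.6])

```text
time: 21.25
tool_pos: [0.5779, -0.3071, 0.2203]
eef_rot: [[0.013, 0.999, 0.036], [-0.01, 0.036, -0.999], [-1.0, 0.012, 0.01]]
force: [0.7, 1.0, -0.1]
gripper_width: 0.0512
```

```bash
python3 - <<'E'
from h import *
c,im,hsv=snap("wrist"); cs,iS,_=snap("side")
a=cv2.resize(iS[130:220,265:385],(560,420),interpolation=cv2.INTER_CUBIC)[:,:,::-1]
cv2.imwrite("pics/c4.png",cv2.resize(np.hstack([im[:,:,::-1],a]),(800,300)))
m=cv2.inRange(hsv,np.array((95,110,30)),np.array((125,255,255)));n,l,st,ce=cv2.connectedComponentsWithStats(m);i=1+np.argmax(st[1:,4])
h=cv2.convexHull(np.argwhere(l==i)[:,::-1].astype(np.int32)).reshape(-1,2)
for z in (.046,.05,.054): print(z,cv2.minAreaRect((cast(h,z,c)[:,:2]*1e3).astype(np.float32)))
goal([.5603,-.3081,.2],-88)
E
```

```text
0.046 ((559.1287231445312, -309.52996826171875), (163.78390502929688, 202.63385009765625), 1.7590092420578003)
0.05 ((560.2283935546875, -309.4519958496094), (161.71742248535156, 200.0772247314453), 1.7590144872665405)
0.054 ((561.3280029296875, -309.3741149902344), (159.65090942382812, 197.5205535888672), 1.7590017318725586)
t 21.35 delta mm [ 16.  -14.6   0.6] rot/5deg [ 0.    0.09 -0.06] q7 -71.2 w 0.0513 F [-0.4 -0.1 -1.5] tcp [ 0.5748 -0.3069  0.2161]
```

The viewer's limit is reached. The outline fits the nominal 162 × 200 mm at 50 mm height, but an earlier cast read about 1% small. So I'll check by touch as well, pressing lightly with closed fingers at each clip end.

```bash
python3 - <<'E'
from h import *
goal([.5575,-.2285,.075],-88)
E
```

```text
t 21.35 delta mm [140.4 -15.3 -80. ] rot/5deg [ 0.    0.09 -0.06] q7 -71.2 w 0.0513 F [-0.4 -0.1 -1.5] tcp [ 0.5748 -0.3069  0.2161]
```

Call:
jog_arm(deltas=[0,-15,-30,0,0.09,-0.06,0,0,-15,-60,0,0.09,-0.06,0,20,-15,-80,0,0.09,-0.06,0,60,-15,-80,0,0.09,-0.06,0,100,-15,-80,0,0.09,-0.06,0,130,-15,-80,0,0.09,-0.06,0,140,-15,-80,0,0.09,-0.06,0,150,-15,-80,0,0.09,-0.06,0,157,-15,-80,0,0.09,-0.06,0,157,-15,-80,0,0.09,-0.06,0])

```text
time: 22.35
tool_pos: [0.5579, -0.2287, 0.0583]
eef_rot: [[0.0, 0.999, 0.035], [0.0, 0.035, -0.999], [-1.0, 0.0, -0.0]]
force: [-0.1, 0.2, 0.5]
gripper_width: 0.0001
```

Call:
jog_arm(deltas=[3,0,0,0,0,0,0,6,0,0,0,0,0,0,9,0,0,0,0,0,0,9,0,0,0,0,0,0])

```text
time: 22.75
tool_pos: [0.5583, -0.2289, 0.0502]
eef_rot: [[0.001, 0.999, 0.035], [-0.0, 0.035, -0.999], [-1.0, 0.001, 0.001]]
force: [-2.0, 0.4, 5.7]
gripper_width: -0.0001
```

Call:
jog_arm(deltas=[4,0,0,0,0,0,0,6,0,0,0,0,0,0,6,0,0,0,0,0,0])

```text
time: 23.05
tool_pos: [0.5584, -0.229, 0.0498]
eef_rot: [[0.002, 0.999, 0.035], [-0.003, 0.035, -0.999], [-1.0, 0.002, 0.003]]
force: [-18.4, 5.9, 50.7]
gripper_width: 0.0001
```

Call:
jog_arm(deltas=[-25,0,0,0,0,0,0,-60,0,0,0,0,0,0,-75,0,40,0,0,0,0,-75,5.5,80,0,0,0,0,-75,5.5,120,0,0,0,0,-60,5.5,160,0,0,0,0,-30,5.5,160,0,0,0,0,-10,0,160,0,0,0,0,-5,0,160,0,0,0,0,0,0,160,0,0,0,0,3,0,160,0,0,0,0,3,0,160,0,0,0,0])

```text
time: 24.25
tool_pos: [0.5644, -0.3889, 0.0502]
eef_rot: [[0.002, 0.999, 0.035], [-0.004, 0.035, -0.999], [-1.0, 0.002, 0.004]]
force: [-6.4, 3.0, 11.5]
gripper_width: -0.0001
```

Call:
jog_arm(deltas=[3,0,0,0,0,0,0,4,0,0,0,0,0,0,4,0,0,0,0,0,0])

```text
time: 24.55
tool_pos: [0.5645, -0.3889, 0.0501]
eef_rot: [[0.002, 0.999, 0.035], [-0.005, 0.035, -0.999], [-1.0, 0.002, 0.005]]
force: [-10.3, 4.2, 18.5]
gripper_width: 0.0001
```

Call:
jog_arm(deltas=[-25,0,0,0,0,0,0,-60,0,0,0,0,0,0,-110,0,-30,0,0,0,0,-150,0,-65,0,0,0,0.3,-170,15,-80,0,0,0,0.3,-170,15,-80,0,0,0,0.3,-170,15,-80,0,0,0,0.3])

```text
time: 25.25
tool_pos: [0.5775, -0.3069, 0.222]
eef_rot: [[0.006, 0.999, 0.038], [-0.007, 0.038, -0.999], [-1.0, 0.005, 0.007]]
force: [0.3, 0.1, -0.8]
gripper_width: 0.0255
```

```bash
python3 - <<'E'
from h import *
c,im,hsv=snap("wrist")
m=cv2.inRange(hsv,np.array((95,110,30)),np.array((125,255,255)));n,l,st,ce=cv2.connectedComponentsWithStats(m);i=1+np.argmax(st[1:,4])
h=cv2.convexHull(np.argwhere(l==i)[:,::-1].astype(np.int32)).reshape(-1,2)
print(cv2.minAreaRect((cast(h,.05,c)[:,:2]*1e3).astype(np.float32)))
# orange clips visible?  bystanders: compare top image before/after
print("orange px in wrist",[ (s[4],ce.round(0)) for _,s,ce in blobs(hsv,*RNG["orange"],30)[2]])
_,it,hs=snap("top"); o=cv2.imread("pics/top0.png")[:,:,::-1]
d=np.abs(it.astype(int)-o).max(2)
for nm,(x0,y0,x1,y1) in dict(jar=(175,100,215,140),tape=(230,93,268,128),bottle=(290,92,320,130)).items(): print(nm,"max/mean diff",d[y0:y1,x0:x1].max(),d[y0:y1,x0:x1].mean().round(1))
s=manip.sense(); print(s["time"],s["force"],s["tool_pos"])
E
```

```text
((560.228271484375, -309.62188720703125), (162.2450714111328, 200.13229370117188), 1.8499116897583008)
orange px in wrist [(np.int32(171), array([182., 202.]))]
jar max/mean diff 40 32.3
tape max/mean diff 40 33.9
bottle max/mean diff 40 31.5
25.35 [ 0.60387734 -0.92648838 -0.26045384] [ 0.5755246  -0.30838926  0.21928106]
```

```bash
python3 -c "
from cell import manip
print(manip.close_job())"
```

```text
the job is handed in; nothing more can be done
None
```

The kit is packed and handed in at about 25 s of the 72 s allowed. The loose syringe lies beside the packed syringe, and the loose thermometer beside the packed thermometer. The blue cover is on the box and pressed down, and the gripper is clear above it. The job gives no verdict, so the checks below are all I have.

- **Cover seated:** Pressing on the fin met a hard stop, with 54 N at the wrist and no further movement. Closed fingers then touched the plate top at 50.2 mm (+y end) and 50.2 mm (-y end); fully home is 50 mm, so it is home and level. The -y end was only re-pressed to 18 N, against 51 N at the +y end.
- **Cover position:** The last picture puts it within about 1–2 mm of my box centre estimate, with 1.85° yaw against the box's 2.0°. The final outline fits 162 × 200 mm at home height. An earlier reading of the loose cover came out about 1% small, which made the camera height uncertain, so I relied on the touch check.
- **Clips:** A small strip of the +y clip still shows in the gap beside the cover. I did not measure clip travel directly. I infer it from the cover height.
- **Items in the box:** The last wrist picture before covering showed all four in their places. They were not visible afterwards.
- **Bottle, jar and tape:** The top view shows no movement. The only difference from the start is an even brightness change.
- **Disagreement:** Two measurements of the box centre differed by about 2 mm along x, so I used a value between them. The sideways force (up to 21 N while pressing) was probably friction.

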